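# Park the vacuum lifting head on its sprung stand and vent the cups

### The arm

A 6-joint arm with a two-finger parallel gripper is mounted at the origin on a cart in front of the work surface, level with it; the furniture and walls round the work are solid. World frame = base frame: x ahead of the robot, y to its left, z up, the work surface at z = 0. Lengths are in m, angles in rad, forces in N, time in s.
With the tool pointing down it reaches from about 0.275 to 0.725 m from the base axis. Payload 5.6 kg.
Tool frame: the origin (TCP) lies at the very end of the fingers, on their centre line; the grasp point (between the pads) lies 19 mm behind it; z points along the fingers, y is the line along which they close (so a half turn about z gives the same grasp; the last joint's range is limited). The gripper opens to 85 mm and grips with 20 to 120 N. Pads are 22 mm wide; open, the fingers measure 114 mm over their backs; the gripper's body (76 mm by 85 mm) begins 54 mm behind the grasp point. The pads swing forward as they close: fully open they stand 13 mm farther back than shut.
Start: joints at [-0.837, 0.255, 0.108, 0, -1.424, -0.285], TCP at [0.239, -0.496, 0.231] pointing down, gripper open.
Joint ranges: [-2.95, 2.95], [-1.21, 1.97], [-1.09, 1.5], [-2.87, 1.71], [-2.94, -0.07], [-3.05, 3.05]. Speed limits (rad/s): [2.57, 2.57, 3.14, 3.14, 3.14, 3.14].

### API

Orientations are given as a unit quaternion [x, y, z, w].
In Python, from workcell import manip gives the robot as it stands.
- The arm moves only by the tool send_rows, never from a script. Its argument "moves" is a list that holds one entry, the list of rows, each a list of 6 numbers: the shift along the tool's x, y, z normalised to -1 to 1, where 1 is 500 mm, then the turn, a rotation vector about the tool's x, y, z normalised to -1 to 1, where 1 is 180 degrees. In form: [[[tx, ty, tz, ax, ay, az], ...]]. A call has 1 to 20 rows; each row is the pose to reach, as a shift and turn from the pose commanded when the call began, along the tool's axes at that moment, turning the shorter way round; what a row does not reach only later rows make up. A row lasts 1/12 s, in which the tool goes at most 41.7 mm and 7.16 degrees, less where a joint would pass 70% of its speed; a pose out of reach is approached as far as the arm can. A call with a number of a shift or a turn outside -1 to 1 is refused whole. A call with a gripper value outside its range is refused whole. "grip" is the finger opening in mm, from 0 to 85.4, set as the call begins (left out, the last holds). The fingers move at their own pace and stop on an object; the grip force is fixed at half the most. Time passes only in rows, so rows that repeat a pose let the fingers close. It gives the time, the measured TCP pose, the force, the opening and the grip force at its end, in the units of the state.
- manip.get_obs(): the state, without advancing time (a new reading comes with each control period).
- manip.capture(name): name is "scene" or "top" or "wrist"; returns the picture (480x640x3 uint8, red, green, blue); there is no depth.
- manip.camera_model(name): a dict with "vfov" (degrees; the focal length in pixels is half the picture's height over the tangent of half this angle, whatever the lens; pixels are square), "cx", "cy" (the principal point, pixels), "k1" (the pictures are not rectified: a ray, as slopes to the right and down, at radius r is drawn at 1 + k1 r^2 times it, then the intrinsics apply), "world_from_camera" (4x4, takes a point from camera to world coordinates). Camera axes: x right, y up, looking along -z (the intrinsics and any distortion apply to the point x, -y, -z); pixel columns grow to the right and rows downward; lengths in m; the calibration is good to about 2 mm. A picture is of the moment at which its call begins: read the wrist's pose just before it. camera_model takes no time and is no camera call; for the wrist camera it gives the pose at the moment of the call.
- manip.sign_off(): hands the job in; it is judged then, once.
The state is a dict: "time_s": time; "joint_positions": joint angles; "joint_vel": joint speeds; "effort": joint torques, N m; "position": TCP position; "tool_rot": TCP orientation; "ft_force": force on the tool from outside, world axes, zero at the start; "torque": the same for the moment, N m; "gripper_width": finger opening in m; "finger_force": force on a finger pad.
Only numpy, scipy, OpenCV 4.12 (cv2) and the standard library are available. Lean on these libraries where they do the work, as an engineer would, in place of code of your own. Each camera call takes 0.05 s, during which the arm holds its last target. There are 200 camera calls.

### The job

Park the vacuum lifting head: lay the hand tool that lies half under its raised front stand flat in the grey tool tray, then swing the front stand down, past the point where its spring tips over, until it snaps fully home on its lower stop. Only then vent both cups together by pressing the red release bar at its middle, evenly and all the way down, and let it spring back up. Leave everything else where it lies.

Things in the scene. Friction and masses are not known exactly. Their poses are not given: they have to be found in the camera images.
- lifter: vacuum lifting head, fixed. Origin: on the table under its middle; x to the back, away from the raised front stand; y along its beam (40 x 150 mm, top 115 mm high). Blue end plates out to y = +-83, x = +-75 mm, 122 mm high; two orange cups on a steel sheet 74 x 186 x 6 mm; red release bar on top; yellow bow to x = 103 mm; rear stand fixed, already down. All but the front stand below 162 mm
- stand_hinge (a point): middle of the front stand's hinge line, which runs along the lifter's y at x = -60 mm, height 105 mm in the lifter's frame
- stand_foot (a point): middle of the front stand's foot bar. The stand is a U of 11 mm round bar, open in the middle: legs at lifter y = +-94 mm join the hinge line to the foot bar, which runs along y 98 mm from it and wears a black sleeve, 17 mm thick and 110 mm long. It sweeps the space in front of the lifter from straight up to straight down; a tool under it stops it
- stand (a joint): angle of the front stand, rad. 0: raised, legs 80 degrees above level, leaning slightly to lifter -x. Grows as it swings to -x and down: 1.396 level; 3.037: lower stop, legs 4 degrees past straight down, foot on the table. A spring on its +y leg holds it at either stop; dead centre at about 1.4: before it the spring pulls it back up, past it throws it down. Takes about 6 N at the foot bar
- release_bar_top (a point): middle of the top face of the red release bar: 150 mm long along the lifter's y, 24 mm wide, 9 mm thick, at x = -4 mm, top at height 160 mm in the lifter's frame; black ribs mark its middle. Its two ends stand on the vent valves of the two cups
- release_bar (a joint): how far the middle of the release bar is pressed down, m: 0 up, 0.009 fully down (springs: 1.5 N to start, about 8 N fully down; it comes back by itself)
- release_bar_tilt (a joint): how far the release bar leans to one side, rad: 0 level, positive when its lifter -y end is the lower one. A press away from its middle tilts it (6 N m per rad)
- tool_tray: grey sheet-steel tool tray with a black rubber liner, 268 x 136 x 26 mm, walls 3 mm, liner top at 5 mm, fixed to the table. Origin: centre of its underside; x along its length, z up
- ratchet: steel ratchet lying flat, 27 x 176 x 23 mm. Origin: centre of its underside; y along its length, head to -y, handle 20 mm wide, 17 mm high; 0.19 kg. Of the three hand tools, clear the one that lies straight in front of the lifter, half under the raised stand (within 50 mm of its y = 0); the other two lie left and right of it (lifter y about +-150 mm) and stay
- yellow_screwdriver: screwdriver with a yellow and black handle, lying, 29 x 185 x 33 mm. Origin: centre of its underside; y along its length; the handle runs from y = -14 to y = +92 mm, 28 mm thick; the blade, towards -y, is 6 mm thick; 0.09 kg
- red_screwdriver: screwdriver with a red handle, lying, 29 x 225 x 32 mm. Origin: centre of its underside; y along its length; the handle runs from y = +7 to +112 mm, 28 mm thick, its middle 15 mm up; the blade, towards -y, is 6 mm thick; 0.09 kg
- thread_tape: blue reel of thread tape, 54 mm across, 16 mm high; leave alone
- duct_tape: roll of grey tape, 107 mm across, 48 mm high; leave alone
- solenoid_valve: spare solenoid valve, 23 x 50 x 58 mm; leave alone
- tape_measure: yellow tape measure, 36 x 80 x 62 mm; leave alone

How it is judged:
By the outcome, as a careful person would: the job done as asked, in the order asked, and still so for the second after the job is handed in, with the robot touching nothing.
It also fails if it takes over 56 s, if anything falls off the work surface, if the arm or the gripper's body presses on something with over 40 N, if the wrist force passes 120 N, or if a joint passes its speed limit or range.

## Working session

There is one attempt and no reset: what is moved stays moved. The work goes in short steps, Python scripts to look and compute and a tool call to move; the robot and the scene stay as the last step left them, time stands still between calls to the robot, and variables do not carry over. Pictures are saved under pics/ and viewed, at most 10 in all, crops included, and the job is handed in when it is done.

Besides the shell and the picture viewer there is one more tool, called after "Emit:" as name(argument=value, ...) on one line, values as JSON. send_rows: Moves the arm, as the interface text tells. Scaled input: -1 to 1 covers 500 mm each way for a shift and 180 degrees each way for a turn. Its arguments: {"type":"object","properties":{"moves":{"type":"array"},"grip":{"type":"number"}},"required":["moves"]}

```bash
mkdir -p pics; ls; cat > h.py <<'E'
import numpy as np, cv2
from workcell import manip
from scipy.spatial.transform import Rotation as R
def snap(n,f=None):
    m=manip.camera_model(n); im=manip.capture(n)
    if f: cv2.imwrite('pics/'+f,cv2.cvtColor(im,cv2.COLOR_RGB2BGR))
    return im,m
def K(m):
    f=240/np.tan(np.radians(m['vfov'])/2); return np.array([[f,0,m['cx']],[0,f,m['cy']],[0,0,1.]])
def ray(m,uv):
    p=cv2.undistortPoints(np.array([[uv]],float),K(m),np.array([m['k1'],0,0,0.]))[0,0] if abs(m['k1'])>0 else (np.array(uv)-[m['cx'],m['cy']])/K(m)[0,0]
    T=np.array(m['world_from_camera']); return T[:3,3],T[:3,:3]@np.array([p[0],-p[1],-1])
def onz(m,uv,z):
    o,d=ray(m,uv); return o+d*(z-o[2])/d[2]
def proj(m,P):
    T=np.linalg.inv(np.array(m['world_from_camera'])); c=T[:3,:3]@np.array(P)+T[:3,3]
    p=np.array([c[0],-c[1]])/-c[2]; p=p*(1+m['k1']*(p@p)); return p*K(m)[0,0]+[m['cx'],m['cy']]
E
python3 - <<'E'
from h import *
for n in('scene','top'):
    im,m=snap(n,n+'0.png'); print(n,{k:v for k,v in m.items() if k!='world_from_camera'},np.round(m['world_from_camera'],3).tolist())
print(manip.get_obs())
E
```

```text
pics
scene {'vfov': 52.617284473388196, 'cx': 314.95506867115347, 'cy': 238.86223487448083, 'k1': 0.025406403220095335} [[-0.882, 0.321, -0.345, 0.153], [-0.471, -0.615, 0.633, 0.615], [-0.009, 0.72, 0.694, 0.869], [0.0, 0.0, 0.0, 1.0]]
top {'vfov': 57.97373234026593, 'cx': 322.6330720259779, 'cy': 240.45965486693387, 'k1': -0.08050435666060383} [[0.008, 0.988, -0.154, 0.311], [-1.0, 0.005, -0.017, -0.038], [-0.016, 0.154, 0.988, 1.338], [0.0, 0.0, 0.0, 1.0]]
{'time_s': 0.1, 'joint_positions': array([-8.37428203e-01,  2.55672035e-01,  1.07124424e-01, -3.98983507e-04,
       -1.42390915e+00, -2.84590859e-01]), 'joint_vel': array([ 6.76585622e-04, -2.13247829e-03,  3.01660947e-03,  1.39993728e-03,
        9.71483612e-04, -3.80664984e-05]), 'effort': array([-3.06752860e-03, -3.87603629e+01,  2.38474095e+01,  5.37790105e+00,
       -3.78356926e-03,  1.36947381e-06]), 'position': array([ 0.23846656, -0.4951175 ,  0.23049434]), 'tool_rot': array([-2.22481657e-01,  9.74936503e-01,  8.21133648e-04, -2.32247135e-04]), 'ft_force': array([-0.08228784,  0.80564727,  0.48120736]), 'torque': array([ 0.01949416,  0.00467627, -0.00984407]), 'finger_force': 0.0, 'gripper_width': 0.08538395401957574}
```

View pics/top0.png

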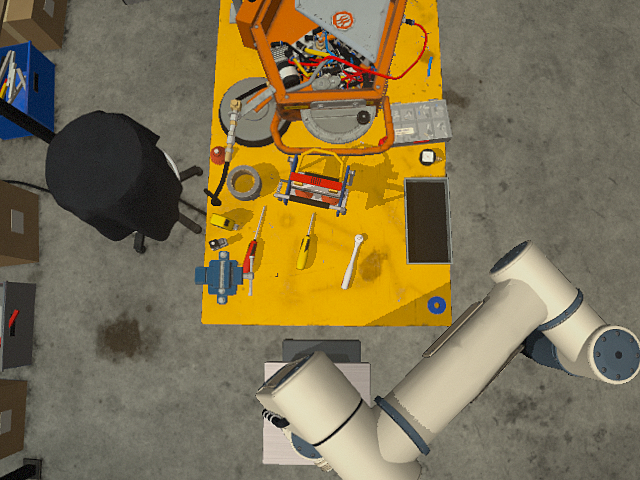

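View pics/scene0.png

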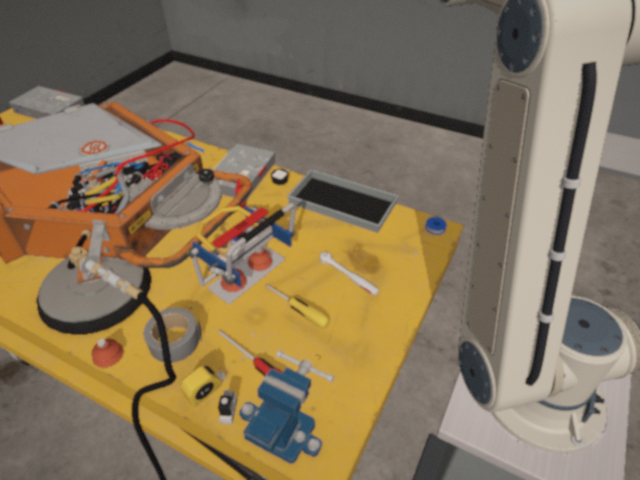

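The top view shows the lifter at about (318,183), the yellow screwdriver in front of it at (306,240), red screwdriver (255,245), ratchet (352,262) and the tray at (428,221). So the tool to clear is the yellow screwdriver. I'll measure these.

```bash
python3 - <<'E'
from h import *
im=cv2.imread('pics/top0.png'); m=manip.camera_model('top')
c=im[140:300,200:460]; cv2.imwrite('pics/crop.png',cv2.resize(c[0:145,:200],None,fx=4,fy=4,interpolation=cv2.INTER_CUBIC))
hsv=cv2.cvtColor(im,cv2.COLOR_BGR2HSV)
def comps(mask,box,z,mn=20):
    x0,y0,x1,y1=box; k=np.zeros(mask.shape,np.uint8); k[y0:y1,x0:x1]=mask[y0:y1,x0:x1]
    cs,_=cv2.findContours(k,cv2.RETR_EXTERNAL,cv2.CHAIN_APPROX_NONE)
    for q in cs:
        if cv2.contourArea(q)<mn: continue
        b=cv2.boxPoints(cv2.minAreaRect(q)); print(cv2.contourArea(q),b.round(1).tolist()); print('  world',[onz(m,p,z).round(3)[:2].tolist() for p in b])
print('table hsv',hsv[300,300],'handle',hsv[255,302],'bar',hsv[180,315],'tray',hsv[220,428])
red=cv2.inRange(hsv,(0,150,90),(6,255,255))|cv2.inRange(hsv,(174,150,90),(180,255,255))
print('red');comps(red,(270,160,360,220),.16)
print('tray dark');comps(cv2.inRange(hsv,(0,0,0),(180,255,70)),(395,165,460,275),.005,300)
h=(((abs(hsv[...,0].astype(int)-27)<4)&(hsv[...,1]>150)).astype(np.uint8)*255)
print('yellowish');comps(h,(290,205,325,275),.015)
E
```

```text
table hsv [ 22 255 217] handle [ 25 255 231] bar [  5 231 171] tray [ 20 104  54]
red
365.5 [[289.0, 179.39999389648438], [290.79998779296875, 171.3000030517578], [342.20001220703125, 182.5], [340.3999938964844, 190.60000610351562]]
  world [[0.669, 0.079], [0.693, 0.074], [0.66, -0.071], [0.637, -0.067]]
tray dark
2999.0 [[405.6000061035156, 180.0], [446.20001220703125, 178.60000610351562], [449.0, 261.0], [408.3999938964844, 262.3999938964844]]
  world [[0.715, -0.278], [0.721, -0.409], [0.457, -0.408], [0.452, -0.281]]
yellowish
120.5 [[295.6000061035156, 267.3999938964844], [303.70001220703125, 235.1999969482422], [311.20001220703125, 237.10000610351562], [303.20001220703125, 269.29998779296875]]
  world [[0.433, 0.067], [0.534, 0.044], [0.528, 0.02], [0.428, 0.044]]
```

View pics/crop.png

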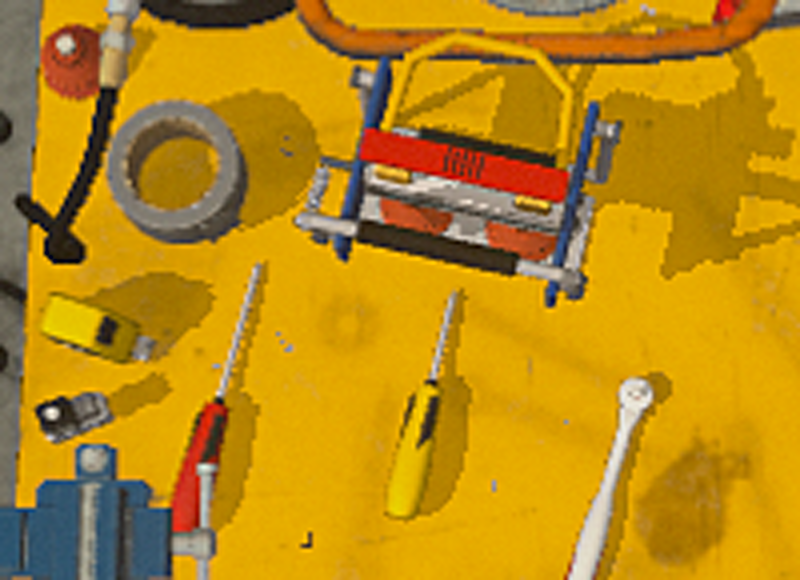

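The crop shows the lifter with its black foot sleeve towards the robot (crop (437,247)), the ribs on the red bar at (463,163), and the yellow screwdriver with its blade pointing at the stand. Red bar: 149 mm long, centre at (0.665, 0.004), so the lifter is at about (0.669, 0.003) with yaw -12.6°. The tray's inside measures 263x129 mm, centre (0.587, -0.344). The handle is 104 mm long, middle (0.481, 0.044). All of these match the given sizes, so I'll move above the handle.

Emit:
send_rows(moves=[[[-0.905, 0.763, 0.102, 0, 0, 0.213], [-0.905, 0.763, 0.102, 0, 0, 0.213], [-0.905, 0.763, 0.102, 0, 0, 0.213], [-0.905, 0.763, 0.102, 0, 0, 0.213], [-0.905, 0.763, 0.102, 0, 0, 0.213], [-0.905, 0.763, 0.102, 0, 0, 0.213], [-0.905, 0.763, 0.102, 0, 0, 0.213], [-0.905, 0.763, 0.102, 0, 0, 0.213], [-0.905, 0.763, 0.102, 0, 0, 0.213], [-0.905, 0.763, 0.102, 0, 0, 0.213], [-0.905, 0.763, 0.102, 0, 0, 0.213], [-0.905, 0.763, 0.102, 0, 0, 0.213], [-0.905, 0.763, 0.102, 0, 0, 0.213], [-0.905, 0.763, 0.102, 0, 0, 0.213], [-0.905, 0.763, 0.102, 0, 0, 0.213], [-0.905, 0.763, 0.102, 0, 0, 0.213], [-0.905, 0.763, 0.102, 0, 0, 0.213], [-0.905, 0.763, 0.102, 0, 0, 0.213]]])

```text
time_s: 1.6
position: [0.4804, 0.0445, 0.1798]
tool_rot: [0.11, 0.994, -0.0, -0.001]
ft_force: [0.2, 0.5, 0.8]
gripper_width: 0.0855
finger_force: 0.0
```

```bash
cat >> h.py <<'E'
def plan(P,xdir=None):
    """numbers for a move to TCP P, tool down, tool x along xdir (deg, world)"""
    o=manip.get_obs(); Rc=R.from_quat(o['tool_rot']); d=Rc.inv().apply(np.array(P)-o['position'])/.5
    t=np.zeros(3)
    if xdir is not None:
        a=np.radians(xdir); x=np.array([np.cos(a),np.sin(a),0]); z=np.array([0,0,-1.]); y=np.cross(z,x)
        t=(Rc.inv()*R.from_matrix(np.array([x,y,z]).T)).as_rotvec()/np.pi
    print('move',d.round(3).tolist(),t.round(3).tolist())
LO=np.array([.669,.003]); LX=np.array([.976,-.218]); LY=np.array([.218,.976])
def L(x,y,z): return np.r_[LO+x*LX+y*LY,z]
E
python3 - <<'E'
from h import *
im,m=snap('wrist','w1.png'); T=np.array(m['world_from_camera']); print(T.round(3).tolist(),m['vfov'],m['k1'])
for n,P in dict(mid=[.481,.044,.015],hend=[.429,.056,.015],tip=[.609,.0145,.003],foot=L(-.077,0,.2015),bar=L(-.004,0,.16)).items(): print(n,proj(m,P).round(),proj(manip.camera_model('top'),P).round(1))
E
```

```text
[[0.217, -0.933, -0.286, 0.408], [0.976, 0.208, 0.064, 0.061], [-0.001, -0.293, 0.956, 0.322], [0.0, 0.0, 0.0, 1.0]] 62.48697752589309 -0.08060474350843617
mid [325. 217.] [303.3 252. ]
hend [325. 149.] [299.2 268.8]
tip [324. 351.] [313.5 212.3]
foot [326. 559.] [308.8 201.7]
bar [326. 566.] [315.4 180.7]
```

View pics/w1.png

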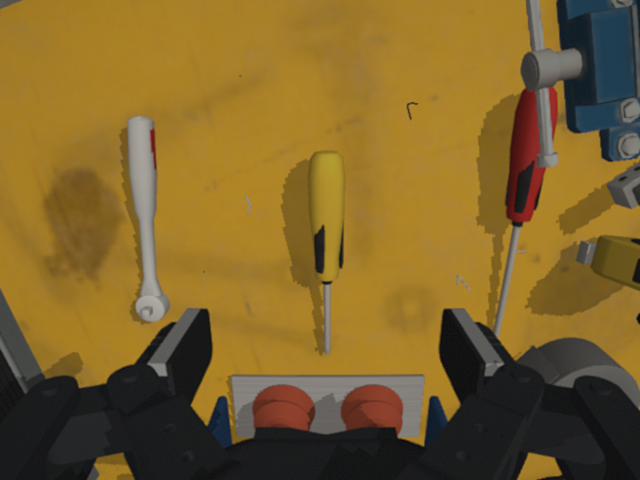

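The wrist view shows the handle from (326,151) to (327,282) and the blade tip at (326,353), within 2 px of the projection. The foot and bar projections also agree with the top view. Descending to grasp.

Emit:
send_rows(moves=[[[0, 0, 0.08, 0, 0, 0], [0, 0, 0.16, 0, 0, 0], [0, 0, 0.24, 0, 0, 0], [0, 0, 0.3, 0, 0, 0], [0, 0, 0.335, 0, 0, 0], [0, 0, 0.347, 0, 0, 0], [0, 0, 0.347, 0, 0, 0], [0, 0, 0.347, 0, 0, 0]]], grip=60)

```text
time_s: 2.32
position: [0.4816, 0.044, 0.008]
tool_rot: [0.11, 0.994, 0.0, 0.001]
ft_force: [-0.3, 0.3, 0.4]
gripper_width: 0.0602
finger_force: 0.0
```

Emit:
send_rows(moves=[[[0, 0, 0, 0, 0, 0], [0, 0, 0, 0, 0, 0], [0, 0, 0, 0, 0, 0], [0, 0, 0, 0, 0, 0], [0, 0, 0, 0, 0, 0], [0, 0, 0, 0, 0, 0], [0, 0, 0, 0, 0, 0], [0, 0, 0, 0, 0, 0], [0, 0, 0, 0, 0, 0], [0, 0, 0, 0, 0, 0]]], grip=10)

```text
time_s: 3.15
position: [0.4819, 0.0449, 0.0084]
tool_rot: [0.11, 0.994, 0.0, 0.001]
ft_force: [-1.2, -0.9, 6.7]
gripper_width: 0.0255
finger_force: 58.7
```

Emit:
send_rows(moves=[[[0.01, 0, -0.02, 0, 0, 0], [0.03, 0, -0.06, 0, 0, 0], [0.06, 0, -0.11, 0, 0, 0], [0.09, 0, -0.15, 0, 0, 0], [0.12, 0, -0.18, 0, 0, 0], [0.13, 0, -0.19, 0, 0, 0], [0.13, 0, -0.19, 0, 0, 0]]])

```text
time_s: 3.73
position: [0.4173, 0.0594, 0.1037]
tool_rot: [0.109, 0.994, 0.001, 0.002]
ft_force: [0.3, -0.5, -2.0]
gripper_width: 0.0251
finger_force: 59.4
```

```bash
python3 - <<'E'
from h import *
print(manip.get_obs()['position'],manip.get_obs()['gripper_width'])
plan([.548,-.344,.10],180.7)
snap('wrist','w2.png')
E
```

```text
[0.41730152 0.05935731 0.1037075 ] 0.02513507256138263
move [-0.431, -0.731, 0.007] [0.001, 0.001, -0.074]
```

Emit:
send_rows(moves=[[[-0.006, -0.04, 0, 0, 0, 0], [-0.017, -0.11, 0, 0, 0, -0.01], [-0.028, -0.18, 0, 0, 0, -0.02], [-0.039, -0.25, 0, 0, 0, -0.03], [-0.05, -0.32, 0, 0, 0, -0.04], [-0.06, -0.39, 0, 0, 0, -0.05], [-0.07, -0.46, 0, 0, 0, -0.06], [-0.09, -0.515, 0, 0, 0, -0.074], [-0.14, -0.55, 0.003, 0, 0, -0.074], [-0.2, -0.585, 0.005, 0, 0, -0.074], [-0.26, -0.62, 0.007, 0, 0, -0.074], [-0.32, -0.66, 0.007, 0, 0, -0.074], [-0.375, -0.695, 0.007, 0, 0, -0.074], [-0.415, -0.72, 0.007, 0, 0, -0.074], [-0.431, -0.731, 0.007, 0, 0, -0.074], [-0.431, -0.731, 0.007, 0, 0, -0.074], [-0.431, -0.731, 0.007, 0, 0, -0.074]]])

```text
time_s: 5.2
position: [0.5472, -0.3454, 0.0959]
tool_rot: [-0.005, 1.0, 0.001, -0.002]
ft_force: [0.6, -0.4, 0.0]
gripper_width: 0.025
finger_force: 59.4
```

```bash
python3 - <<'E'
from h import *
o=manip.get_obs();print(o['position'],o['gripper_width'],o['ft_force'])
plan([.548,-.344,.0135],180.7)
snap('wrist','w3.png')
E
```

```text
[ 0.54720476 -0.34535466  0.09587687] 0.025007828182685914 [ 0.5921727  -0.42176837  0.04141367]
move [-0.002, 0.002, 0.165] [0.0, -0.001, -0.0]
```

View pics/w3.png

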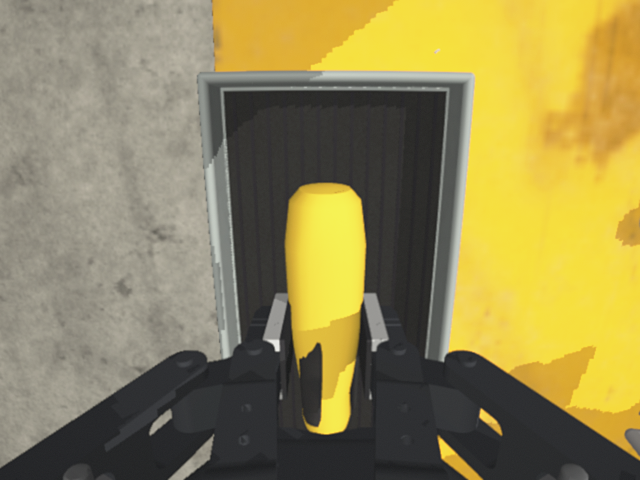

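The screwdriver is held straight and centred over the tray: handle at (326,185) to (326,430), between the tray walls at x = 210 and x = 455. Lowering it and releasing.

Emit:
send_rows(moves=[[[0, 0, 0.04, 0, 0, 0], [0, 0, 0.08, 0, 0, 0], [0, 0, 0.11, 0, 0, 0], [0, 0, 0.135, 0, 0, 0], [0, 0, 0.15, 0, 0, 0], [0, 0, 0.16, 0, 0, 0], [0, 0, 0.164, 0, 0, 0], [0, 0, 0.164, 0, 0, 0], [0, 0, 0.164, 0, 0, 0]]])

```text
time_s: 6.0
position: [0.5482, -0.3452, 0.0171]
tool_rot: [-0.006, 1.0, -0.0, 0.001]
ft_force: [0.9, -0.4, 0.4]
gripper_width: 0.0249
finger_force: 59.4
```

Emit:
send_rows(moves=[[[0, 0, 0, 0, 0, 0], [0, 0, 0, 0, 0, 0], [0, 0, 0, 0, 0, 0], [0, 0, 0, 0, 0, 0], [0, 0, -0.02, 0, 0, 0], [0, 0, -0.06, 0, 0, 0], [0, 0, -0.13, 0, 0, 0], [0, 0, -0.2, 0, 0, 0], [0, 0, -0.28, 0, 0, 0], [0, 0, -0.36, 0, 0, 0], [0, 0, -0.44, 0, 0, 0], [0, 0, -0.48, 0, 0, 0], [0, 0, -0.48, 0, 0, 0]]], grip=48)

```text
time_s: 7.08
position: [0.5492, -0.3465, 0.2644]
tool_rot: [-0.006, 1.0, -0.003, 0.005]
ft_force: [-0.5, -0.4, 0.3]
gripper_width: 0.0479
finger_force: 0.0
```

```bash
python3 - <<'E'
from h import *
o=manip.get_obs();print(o['position'],o['gripper_width'],o['ft_force'])
P=L(-.045,0,.30); print(P,np.degrees(np.arctan2(.218,-.976))); plan(P,167.4)
im,m=snap('wrist','w4.png')
E
```

```text
[ 0.54923088 -0.34653249  0.26436982] 0.04790565306379402 [-0.45549252 -0.36975914  0.27339417]
[0.62508 0.01281 0.3    ] 167.40904938732746
move [-0.161, 0.716, -0.074] [-0.002, 0.004, 0.074]
```

View pics/w4.png

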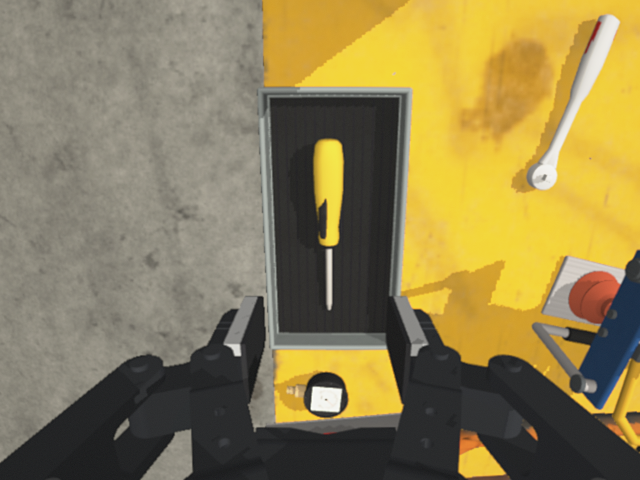

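The screwdriver lies flat inside the tray: handle at (328,140) to (328,245), tip at (329,308), inside walls at x = 262–410. Next I close the fingers and go behind the foot bar.

Emit:
send_rows(moves=[[[-0.005, 0.03, -0.03, 0, 0, 0], [-0.025, 0.11, -0.06, 0, 0, 0.01], [-0.043, 0.19, -0.074, 0, 0, 0.02], [-0.06, 0.27, -0.074, 0, 0, 0.03], [-0.079, 0.35, -0.074, 0, 0, 0.04], [-0.097, 0.43, -0.074, 0, 0, 0.05], [-0.115, 0.51, -0.074, 0, 0, 0.06], [-0.133, 0.59, -0.074, 0, 0, 0.07], [-0.148, 0.66, -0.074, 0, 0, 0.074], [-0.158, 0.7, -0.074, 0, 0, 0.074], [-0.161, 0.716, -0.074, 0, 0, 0.074], [-0.161, 0.716, -0.074, 0, 0, 0.074], [-0.161, 0.716, -0.074, 0, 0, 0.074]]], grip=0)

```text
time_s: 8.22
position: [0.6236, 0.0135, 0.2929]
tool_rot: [0.11, 0.994, -0.0, -0.001]
ft_force: [0.8, -1.2, -0.3]
gripper_width: -0.0002
finger_force: 0.0
```

```bash
python3 - <<'E'
from h import *
o=manip.get_obs();print(o['position'],o['gripper_width'],o['ft_force'],o['joint_positions'].round(2))
plan(L(-.045,0,.192),167.4)
im,m=snap('top','t2.png'); s,_=snap('scene','s2.png')
a=cv2.cvtColor(im[130:280,240:460],cv2.COLOR_RGB2BGR); b=cv2.cvtColor(s[130:330,140:440],cv2.COLOR_RGB2BGR)
cv2.imwrite('pics/c2.png',np.hstack([cv2.resize(b,(780,520))]))
E
```

```text
[0.62363336 0.01347628 0.29289494] -0.0001559847055984463 [ 0.75485229 -1.16625211 -0.25200948] [ 0.27  0.4   0.47  0.   -1.64 -2.06]
move [-0.003, -0.001, 0.202] [-0.0, -0.0, -0.0]
```

View pics/c2.png

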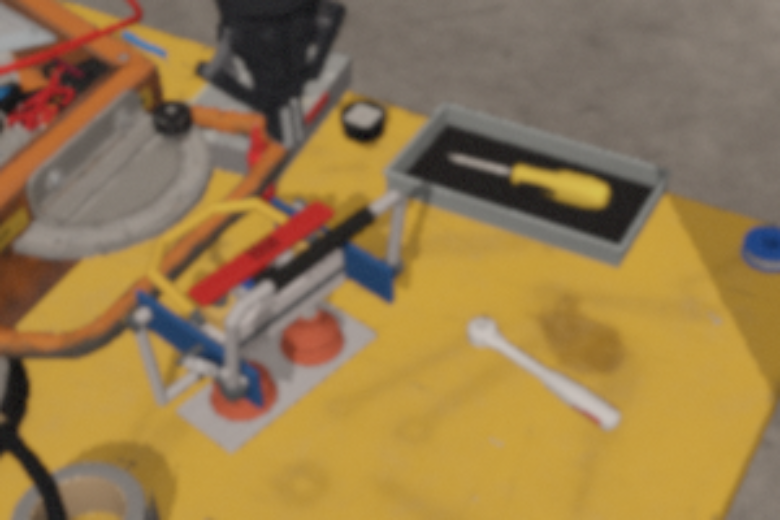

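The fingertips at crop (290,130) hang above the gap between the red bar (265,250) and the black sleeve (320,245). The screwdriver is in the tray. Lowering behind the sleeve.

Emit:
send_rows(moves=[[[0, 0, 0.05, 0, 0, 0], [0, 0, 0.1, 0, 0, 0], [0, 0, 0.15, 0, 0, 0], [0, 0, 0.185, 0, 0, 0], [0, 0, 0.202, 0, 0, 0], [0, 0, 0.202, 0, 0, 0], [0, 0, 0.202, 0, 0, 0]]])

```text
time_s: 8.9
position: [0.6242, 0.0129, 0.1932]
tool_rot: [0.11, 0.994, -0.0, 0.0]
ft_force: [0.2, 0.1, -1.1]
gripper_width: 0.0001
finger_force: 0.0
```

Emit:
send_rows(moves=[[[0.026, 0, 0, 0, 0, 0], [0.06, 0, 0.004, 0, 0, 0], [0.094, 0, 0.013, 0, 0, 0], [0.118, 0, 0.024, 0, 0, 0], [0.142, 0, 0.038, 0, 0, 0], [0.164, 0, 0.054, 0, 0, 0], [0.186, 0, 0.072, 0, 0, 0], [0.202, 0, 0.092, 0, 0, 0], [0.214, 0, 0.112, 0, 0, 0], [0.224, 0, 0.134, 0, 0, 0], [0.228, 0, 0.158, 0, 0, 0], [0.228, 0, 0.182, 0, 0, 0], [0.226, 0, 0.208, 0, 0, 0], [0.22, 0, 0.234, 0, 0, 0], [0.216, 0, 0.25, 0, 0, 0], [0.216, 0, 0.25, 0, 0, 0], [0.216, 0, 0.25, 0, 0, 0]]])

```text
time_s: 10.32
position: [0.5193, 0.0375, 0.0682]
tool_rot: [0.11, 0.994, 0.0, 0.001]
ft_force: [1.0, 0.4, -0.5]
gripper_width: 0.0002
finger_force: 0.0
```

```bash
python3 - <<'E'
from h import *
o=manip.get_obs();print(o['position'],o['ft_force'])
plan(L(-.12,0,.25),167.4)
s,_=snap('scene','s3.png')
b=cv2.cvtColor(s[130:330,140:440],cv2.COLOR_RGB2BGR)
cv2.imwrite('pics/c3.png',cv2.resize(b,(780,520)))
E
```

```text
[0.5193352  0.03747335 0.06819763] [ 1.00886598  0.37459948 -0.50884005]
move [-0.068, -0.002, -0.364] [0.0, 0.0, -0.0]
```

View pics/c3.png

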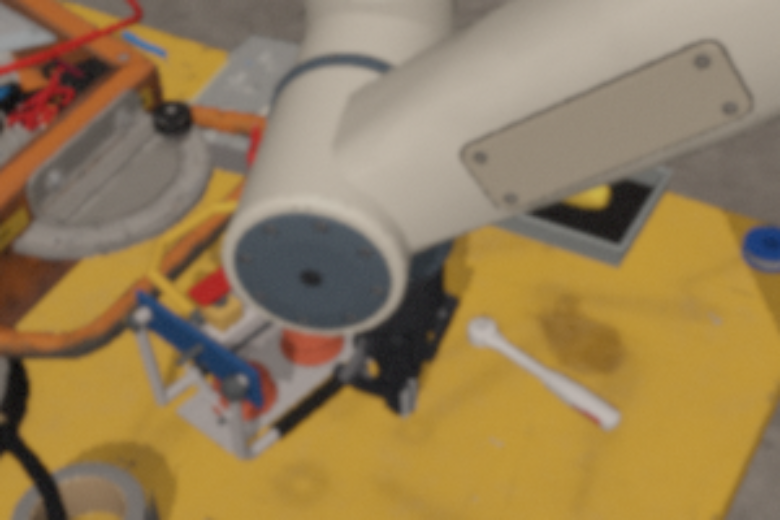

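The stand is down: its foot bar lies on the table at the front edge of the steel sheet, leg end at crop (245,450). Now I check that corner against the fully-home pose while moving up and over.

Emit:
send_rows(moves=[[[0, 0, -0.06, 0, 0, 0], [0, 0, -0.13, 0, 0, 0], [0, 0, -0.21, 0, 0, 0], [0, 0, -0.29, 0, 0, 0], [-0.02, 0, -0.35, 0, 0, 0], [-0.08, 0, -0.364, 0, 0, 0], [-0.15, 0, -0.364, 0, 0, 0], [-0.22, 0, -0.35, 0, 0, 0], [-0.27, 0, -0.33, 0, 0, 0], [-0.297, -0.002, -0.3, 0, 0, 0], [-0.3, -0.002, -0.27, 0, 0, 0], [-0.3, -0.002, -0.254, 0, 0, 0], [-0.3, -0.002, -0.254, 0, 0, 0]]])

```text
time_s: 11.45
position: [0.6638, 0.0037, 0.1929]
tool_rot: [0.11, 0.994, -0.0, -0.001]
ft_force: [-0.2, -0.5, -0.4]
gripper_width: 0.0005
finger_force: 0.0
```

```bash
python3 - <<'E'
from h import *
m=manip.camera_model('scene')
for a in (0,4,-10,-20):
    t=np.radians(a); p=proj(m,L(-.06+.098*np.sin(t),.094,.105-.098*np.cos(t))); print(a,((p-[140,130])*2.6).round(0))
o=manip.get_obs();print(o['position'],o['ft_force'])
plan(L(-.004,0,.165),167.4)
s,_=snap('scene'); t,_=snap('top')
b=cv2.cvtColor(s[190:320,180:340],cv2.COLOR_RGB2BGR); c=cv2.cvtColor(t[150:240,260:380],cv2.COLOR_RGB2BGR)
cv2.imwrite('pics/c4.png',np.hstack([cv2.resize(b,(480,390)),cv2.resize(c,(320,390))]))
E
```

```text
0 [251. 465.]
4 [245. 461.]
-10 [264. 474.]
-20 [277. 481.]
[0.66381105 0.00370902 0.19285414] [-0.2453951  -0.51416133 -0.37145925]
move [-0.003, 0.001, 0.056] [-0.0, -0.001, -0.0]
```

View pics/c4.png

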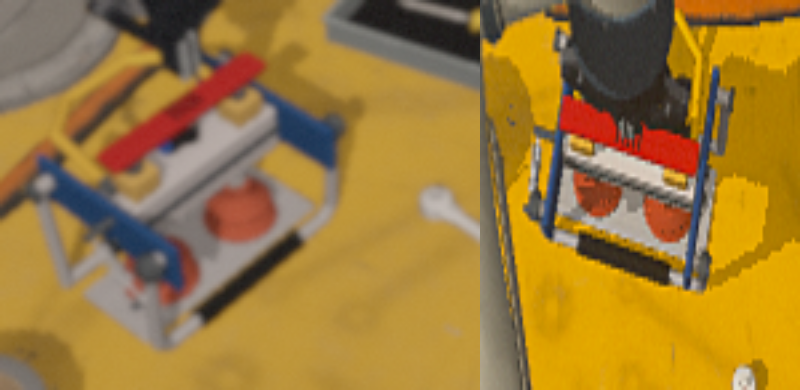

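The stand is home: foot bar on the table, and the corner at x = 245 matches the lower-stop pose. The fingertips are over the ribs in the top view. Pressing slowly.

Emit:
send_rows(moves=[[[-0.002, 0.001, 0.03, 0, 0, 0], [-0.003, 0.001, 0.052, 0, 0, 0], [-0.003, 0.001, 0.06, 0, 0, 0], [-0.003, 0.001, 0.066, 0, 0, 0], [-0.003, 0.001, 0.071, 0, 0, 0], [-0.003, 0.001, 0.076, 0, 0, 0], [-0.003, 0.001, 0.08, 0, 0, 0], [-0.003, 0.001, 0.083, 0, 0, 0], [-0.003, 0.001, 0.085, 0, 0, 0], [-0.003, 0.001, 0.086, 0, 0, 0], [-0.003, 0.001, 0.086, 0, 0, 0]]])

```text
time_s: 12.47
position: [0.6663, 0.0039, 0.1526]
tool_rot: [0.11, 0.994, 0.0, 0.001]
ft_force: [-3.5, 1.2, 7.0]
gripper_width: -0.0001
finger_force: 3.3
```

Emit:
send_rows(moves=[[[0, 0, 0.002, 0, 0, 0], [0, 0, 0.004, 0, 0, 0], [0, 0, 0.006, 0, 0, 0], [0, 0, 0.006, 0, 0, 0], [0, 0, 0.006, 0, 0, 0]]])

```text
time_s: 12.88
position: [0.6664, 0.0039, 0.151]
tool_rot: [0.11, 0.994, -0.0, 0.001]
ft_force: [-6.5, 1.1, 11.4]
gripper_width: -0.0005
finger_force: 5.8
```

Emit:
send_rows(moves=[[[0, 0, 0.002, 0, 0, 0], [0, 0, 0.004, 0, 0, 0], [0, 0, 0.004, 0, 0, 0], [0, 0, 0.004, 0, 0, 0]]])

```text
time_s: 13.22
position: [0.6664, 0.0038, 0.1509]
tool_rot: [0.11, 0.994, -0.0, 0.002]
ft_force: [-8.9, 3.2, 18.6]
gripper_width: 0.0002
finger_force: 9.4
```

It stalls at z = 0.151 (9 mm down) with the force rising, so the bar is fully down. Lifting off.

Emit:
send_rows(moves=[[[0, 0, -0.01, 0, 0, 0], [0, 0, -0.025, 0, 0, 0], [0, 0, -0.05, 0, 0, 0], [0, 0, -0.1, 0, 0, 0], [0, 0, -0.16, 0, 0, 0], [0.05, 0, -0.22, 0, 0, 0], [0.12, 0, -0.25, 0, 0, 0], [0.19, 0, -0.27, 0, 0, 0], [0.26, 0, -0.27, 0, 0, 0], [0.33, 0, -0.27, 0, 0, 0], [0.39, 0, -0.27, 0, 0, 0], [0.42, 0, -0.27, 0, 0, 0], [0.42, 0, -0.27, 0, 0, 0], [0.42, 0, -0.27, 0, 0, 0], [0.42, 0, -0.27, 0, 0, 0]]])

```text
time_s: 14.47
position: [0.462, 0.0499, 0.2813]
tool_rot: [0.11, 0.994, 0.0, 0.0]
ft_force: [-0.4, 0.2, -0.3]
gripper_width: 0.0002
finger_force: 0.0
```

```bash
python3 - <<'E'
from h import *
o=manip.get_obs();print(o['position'],o['ft_force'],o['time_s'])
t,m=snap('top'); hsv=cv2.cvtColor(t,cv2.COLOR_RGB2HSV)
red=cv2.inRange(hsv,(0,150,90),(6,255,255))|cv2.inRange(hsv,(174,150,90),(180,255,255)); k=np.zeros_like(red); k[160:220,270:360]=red[160:220,270:360]
q=max(cv2.findContours(k,0,1)[0],key=cv2.contourArea); print(cv2.boxPoints(cv2.minAreaRect(q)).round(1).tolist())
s,_=snap('scene')
c=cv2.cvtColor(t[145:285,205:460],cv2.COLOR_RGB2BGR); b=cv2.cvtColor(s[160:380,150:450],cv2.COLOR_RGB2BGR)
cv2.imwrite('pics/c5.png',np.vstack([cv2.resize(c,(510,280)),cv2.resize(b,(510,310))]))
E
```

```text
[0.46197891 0.04987595 0.28125307] [-0.40408749  0.23281491 -0.33730895] 14.4667
[[289.1000061035156, 179.39999389648438], [290.79998779296875, 171.3000030517578], [342.20001220703125, 182.39999389648438], [340.3999938964844, 190.5]]
```

View pics/c5.png

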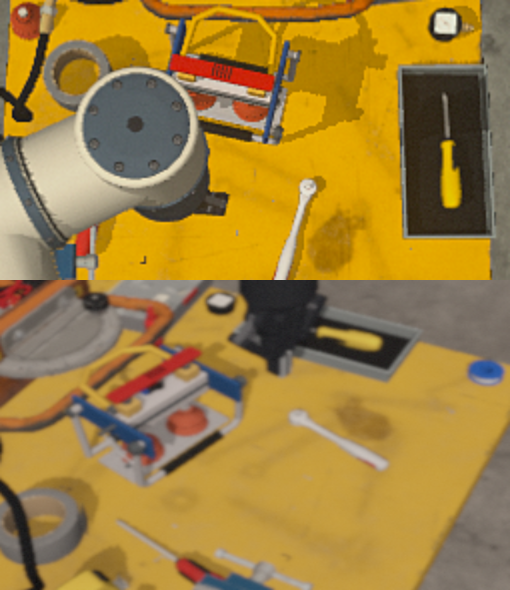

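The screwdriver is in the tray (450,150), the stand is down (225,130), and the red bar is back up with its outline within 0.1 px of the start. The other things are undisturbed where visible, so I'm handing in.

```bash
python3 -c "
from workcell import manip; print(manip.sign_off())"
```

```text
the job is handed in; nothing more can be done
None
```

The job is handed in at about 14.5 s: the yellow screwdriver lies flat in the tray, the front stand is down on its lower stop, and the release bar was pressed its full 9 mm at the middle and sprang back up.

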